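# Find the rattling parts tin and present it

## Robot

A 6-joint arm with a two-finger parallel gripper is mounted at the origin on a cart in front of the work surface, level with it; the furniture and walls round the work are solid. World frame = base frame: x ahead of the robot, y to its left, z up, the work surface at z = 0. Lengths are in m, angles in rad, forces in N, time in s.
With the tool pointing down it reaches from about 0.3 to 0.95 m from the base axis. Payload 3.1 kg.
Tool frame: the origin (TCP) lies on the centre line of the jaws, within the pads' length; the fingertips stand 22 mm ahead of it and the grasp point (between the pads) lies 3 mm ahead of it; x points along the fingers, z is the direction in which the jaws open and shut, and the axes are right-handed (so a half turn about x gives the same grasp; the last joint's range is limited). The gripper opens to 85 mm and grips with 20 to 120 N. Pads are 22 mm wide; open, the fingers measure 114 mm over their backs; the gripper's body (76 mm by 85 mm) begins 54 mm behind the grasp point. The pads swing forward as they close: fully open they stand 13 mm farther back than shut.
Start: joints at [1.211, 0.308, 1.634, -0, 1.2, -0.07], TCP at [0.179, 0.599, 0.253] pointing down, gripper open.
Joint ranges: [-3.06, 3.06], [-0.79, 1.96], [0.05, 2.63], [-1.19, 4.34], [0.05, 2.64], [-2.94, 2.94]. Speed limits (rad/s): [2.79, 2.79, 3.14, 3.14, 3.14, 3.14].

## Interface

Orientations are given as a 3x3 rotation matrix whose columns are the frame's x, y, z axes.
In Python, from station import arm gives the robot as it stands.
- The arm moves only by the tool jog_arm, never from a script. Its argument "rows" is a list that holds one entry, the list of rows, each a list of 7 numbers: the shift along the tool's x, y, z in cm, then the turn, a rotation vector about the tool's x, y, z in rad, then the finger opening in cm, from 0 to 8.54. In form: [[[x, y, z, ax, ay, az, grip], ...]]. A call has 1 to 12 rows; each row shifts and turns the commanded pose from where the row before left it, along the tool's axes as they then stand; what a row does not reach is not made up. A row lasts 1/12 s, in which the tool goes at most 41.7 mm and 7.16 degrees, less where a joint would pass 70% of its speed; a pose out of reach is approached as far as the arm can. A call is refused whole if a number of a shift passes 4.17 or a number of a turn 0.125, either way. A call with a gripper value outside its range is refused whole. The fingers move at their own pace and stop on an object; "grip_force" is the grip in N (left out, the last holds). Time passes only in rows, so rows that do not move let the fingers close. It gives the time, the measured TCP pose, the force and the opening at its end, in the units of the state.
- arm.observe(): the state, without advancing time (a new reading comes with each control period).
- arm.get_image(name): name is "scene" or "side" or "wrist"; returns a dict with "frame" (384x512x3 uint8, red, green, blue), "intrinsics" (3x3 intrinsics, pixels), "xyz" and "orientation" of the camera in the world. Camera axes: x right, y up, looking along -z (the intrinsics and any distortion apply to the point x, -y, -z); pixel columns grow to the right and rows downward; lengths in m; the calibration is good to about 2 mm. A picture is of the moment at which its call begins. There is no depth.
- arm.job_done(): hands the job in, once; it reports no verdict.
The state is a dict: "time_s": time; "joints": joint angles; "joint_vel": joint speeds; "joint_torque": joint torques, N m; "tool_pos": TCP position; "orientation": TCP orientation; "wrist_force": force on the tool from outside, world axes, zero at the start; "torque": the same for the moment, N m; "gripper_width": finger opening in m.
Only numpy, scipy, OpenCV 4.12 (cv2) and the standard library are available. Lean on these libraries where they do the work, as an engineer would, in place of code of your own. Each camera call takes 0.05 s, during which the arm holds its last target. There are 200 camera calls.

## Task

One of the three sealed blue-lidded parts tins has something loose inside, which can only be felt: the tins look and weigh about the same. Lift the tins clear of the bench one at a time and rock or shake each end to end along its length until you find the one that rattles (rock that one back and forth twice in full, to be sure), standing every silent tin you tried back upright on the bench without dropping it. Finish while still holding the rattling tin, upright and still, over the middle of the black mat with the orange border, 10 to 20 cm clear above it, and leave the other things on the bench where they are.

Things in the scene. Friction and masses are not known exactly. Their poses are not given: they have to be found in the camera images.
- tin_a_mid (a point): centre (23 mm above the underside) of one of three identical sealed parts tins: aluminium box, blue lid, yellow seal strip round the middle; 50 mm wide (x), 110 mm long (y), 46 mm tall (z, up), rigid; about 0.38 kg with contents, +-15 %. Grasp it across the 50 mm width, at the middle. Axes are the tin's
- tin_b_mid (a point): same point of the second tin, same build. Inside every tin is a metal part of 0.25 kg: packed tight at the middle in the two silent tins; in one tin, a different one each time, it is a ball that rolls 35 mm either way along the tin's length (y). The rules call it loose_ball; its pose is never given
- tin_c_mid (a point): same point of the third tin, same build. Tipping a tin 20 degrees or more end-down for 0.5 s rolls a loose ball right to the low end, where it knocks; the floor inside dips 2 mm at both ends, so with the tin level again the ball stays there and loads that end: the moment differs by some 0.17 N m from end to end. Silent tins: no change
- mat: hand-over mat fixed to the bench: black rubber, 120 x 120 mm, 3 mm thick, orange border line; origin at the centre of its underside
- pot_mid (a point): bystander: small screw-top parts pot with a dark blue lid, 43 mm across, 31 mm tall; its centre; leave alone
- eraser_mid (a point): bystander: blue and white eraser, 18 x 43 x 12 mm; its centre; leave alone
- loupe_mid (a point): bystander: black eyepiece loupe, 38 mm across, 30 mm tall; its centre; leave alone
Mind the look-alikes: they are no part of the job. What is shaped like the part that bears tin_a_mid but turquoise is not meant.

How it is judged:
On the way, in this order (a step that is already met when the one before it is completed fails the run):
1. the tin with the loose part is aloft (over 40 mm clear of the bench) and its loose part has run to one end (its +y end) (((distance between loose_ball_center and tin_a_mid below 0.06 m and height (world z) of tin_a_mid above 0.065 m and y of loose_ball_center in the frame of tin_a above 0.025 m) or (distance between loose_ball_center and tin_b_mid below 0.06 m and height (world z) of tin_b_mid above 0.065 m and y of loose_ball_center in the frame of tin_b above 0.025 m) or (distance between loose_ball_center and tin_c_mid below 0.06 m and height (world z) of tin_c_mid above 0.065 m and y of loose_ball_center in the frame of tin_c above 0.025 m))).
2. the tin with the loose part is aloft (over 40 mm clear of the bench) and its loose part has run to the other end (its -y end) (((distance between loose_ball_center and tin_a_mid below 0.06 m and height (world z) of tin_a_mid above 0.065 m and y of loose_ball_center in the frame of tin_a below -0.025 m) or (distance between loose_ball_center and tin_b_mid below 0.06 m and height (world z) of tin_b_mid above 0.065 m and y of loose_ball_center in the frame of tin_b below -0.025 m) or (distance between loose_ball_center and tin_c_mid below 0.06 m and height (world z) of tin_c_mid above 0.065 m and y of loose_ball_center in the frame of tin_c below -0.025 m))).
3. the tin with the loose part is aloft (over 40 mm clear of the bench) and its loose part has run to its +y end again (((distance between loose_ball_center and tin_a_mid below 0.06 m and height (world z) of tin_a_mid above 0.065 m and y of loose_ball_center in the frame of tin_a above 0.025 m) or (distance between loose_ball_center and tin_b_mid below 0.06 m and height (world z) of tin_b_mid above 0.065 m and y of loose_ball_center in the frame of tin_b above 0.025 m) or (distance between loose_ball_center and tin_c_mid below 0.06 m and height (world z) of tin_c_mid above 0.065 m and y of loose_ball_center in the frame of tin_c above 0.025 m))).
At the end, for the whole second after the job is handed in: The rattling tin is held in the fingers, still, upright within 15 degrees, its centre within 50 mm of the mat's centre seen from above and 100 to 320 mm above the bench, clear of the other tins; both silent tins stand upright on the bench (within 8 degrees), at rest and let go (((distance between loose_ball_center and tin_a_mid below 0.06 m and horizontal distance between tin_a_mid and mat below 0.05 m and height (world z) of tin_a_mid between 0.1 and 0.32 m and angle between tin_a's own z axis and vertical below 0.26 rad and linear speed of tin_a below 0.04 m/s and contact force between the fingers and tin_a above 2 N and contact force between tin_a and tin_b below 0.1 N and contact force between tin_a and tin_c below 0.1 N and (height (world z) of tin_b_mid below 0.03 m and angle between tin_b's own z axis and vertical below 0.15 rad and linear speed of tin_b below 0.02 m/s and contact force between tin_b and the fingers below 0.1 N) and (height (world z) of tin_c_mid below 0.03 m and angle between tin_c's own z axis and vertical below 0.15 rad and linear speed of tin_c below 0.02 m/s and contact force between tin_c and the fingers below 0.1 N)) or (distance between loose_ball_center and tin_b_mid below 0.06 m and horizontal distance between tin_b_mid and mat below 0.05 m and height (world z) of tin_b_mid between 0.1 and 0.32 m and angle between tin_b's own z axis and vertical below 0.26 rad and linear speed of tin_b below 0.04 m/s and contact force between the fingers and tin_b above 2 N and contact force between tin_b and tin_a below 0.1 N and contact force between tin_b and tin_c below 0.1 N and (height (world z) of tin_a_mid below 0.03 m and angle between tin_a's own z axis and vertical below 0.15 rad and linear speed of tin_a below 0.02 m/s and contact force between tin_a and the fingers below 0.1 N) and (height (world z) of tin_c_mid below 0.03 m and angle between tin_c's own z axis and vertical below 0.15 rad and linear speed of tin_c below 0.02 m/s and contact force between tin_c and the fingers below 0.1 N)) or (distance between loose_ball_center and tin_c_mid below 0.06 m and horizontal distance between tin_c_mid and mat below 0.05 m and height (world z) of tin_c_mid between 0.1 and 0.32 m and angle between tin_c's own z axis and vertical below 0.26 rad and linear speed of tin_c below 0.04 m/s and contact force between the fingers and tin_c above 2 N and contact force between tin_c and tin_a below 0.1 N and contact force between tin_c and tin_b below 0.1 N and (height (world z) of tin_a_mid below 0.03 m and angle between tin_a's own z axis and vertical below 0.15 rad and linear speed of tin_a below 0.02 m/s and contact force between tin_a and the fingers below 0.1 N) and (height (world z) of tin_b_mid below 0.03 m and angle between tin_b's own z axis and vertical below 0.15 rad and linear speed of tin_b below 0.02 m/s and contact force between tin_b and the fingers below 0.1 N)))); the arm keeps its last pose, push and grip.
It fails at once if a tin is let fall (out of the fingers, more than 30 mm above the bench, and falling) ((height (world z) of tin_a_mid above 0.055 m and linear speed of tin_a above 0.3 m/s and contact force between the fingers and tin_a below 0.01 N) or (height (world z) of tin_b_mid above 0.055 m and linear speed of tin_b above 0.3 m/s and contact force between the fingers and tin_b below 0.01 N) or (height (world z) of tin_c_mid above 0.055 m and linear speed of tin_c above 0.3 m/s and contact force between the fingers and tin_c below 0.01 N)).
It fails at once if the pot, eraser or loupe is shifted by more than 25 mm (distance of any of pot_mid, eraser_mid, loupe_mid from where it was at the start of the episode above 0.025 m).
It also fails if it takes over 72 s, if anything falls off the work surface, if the arm or the gripper's body presses on something with over 40 N, if the wrist force passes 120 N, or if a joint passes its speed limit or range.

## Working session

There is one attempt and no reset: what is moved stays moved. The work goes in short steps, Python scripts to look and compute and a tool call to move; the robot and the scene stay as the last step left them, time stands still between calls to the robot, and variables do not carry over. Pictures are saved under pics/ and viewed, on a budget of 10 in all, crops included, one or two more only if the job needs it, and the job is handed in when it is done.

Besides the shell and the picture viewer there is one more tool, called as a command line: name --argument value ..., lists and objects as JSON in quotes. jog_arm: Moves the arm, as the interface text tells. Its arguments: {"type":"object","properties":{"rows":{"type":"array","items":{"type":"array","items":{"type":"array","items":{"type":"number"}}}},"grip_force":{"type":"number"}},"required":["rows"]}

```bash
mkdir -p pics; ls; python3 - <<'E'
from station import arm
import cv2,numpy as np
s=arm.observe(); print({k:np.round(v,3).tolist() for k,v in s.items()})
for n in("scene","side"):
    d=arm.get_image(n); cv2.imwrite(f"pics/{n}0.png",d["frame"][...,::-1]); print(n,np.round(d["intrinsics"],1).tolist(),d["xyz"],np.round(d["orientation"],3).tolist(),[k for k in d])
a=cv2.imread("pics/scene0.png");b=cv2.imread("pics/side0.png")
cv2.imwrite("pics/both0.png",cv2.resize(np.vstack([a]),(800,600)))
E
```

```text
pics
{'time_s': 0.0, 'joints': [1.211, 0.309, 1.635, -0.0, 1.2, -0.07], 'joint_vel': [0.002, 0.002, -0.0, -0.001, -0.001, -0.001], 'joint_torque': [-0.0, -41.527, -27.666, -0.0, 0.01, 0.0], 'tool_pos': [0.178, 0.598, 0.252], 'orientation': [[-0.001, -0.958, 0.286], [-0.002, 0.286, 0.958], [-1.0, 0.0, -0.002]], 'wrist_force': [0.287, 0.328, -1.173], 'torque': [-0.017, -0.014, -0.024], 'gripper_width': 0.085}
scene [[452.7, 0.0, 259.3], [0.0, 452.7, 199.1], [0.0, 0.0, 1.0]] [-0.78906115  0.92697966  0.86467111] [[-0.596, 0.342, -0.727], [-0.803, -0.254, 0.539], [-0.0, 0.905, 0.426]] ['frame', 'intrinsics', 'xyz', 'orientation']
side [[420.9, 0.0, 260.8], [0.0, 420.9, 194.5], [0.0, 0.0, 1.0]] [0.40488249 1.07851436 0.9906395 ] [[-0.988, 0.101, -0.119], [-0.156, -0.606, 0.78], [0.006, 0.789, 0.615]] ['frame', 'intrinsics', 'xyz', 'orientation']
```

View pics/both0.png

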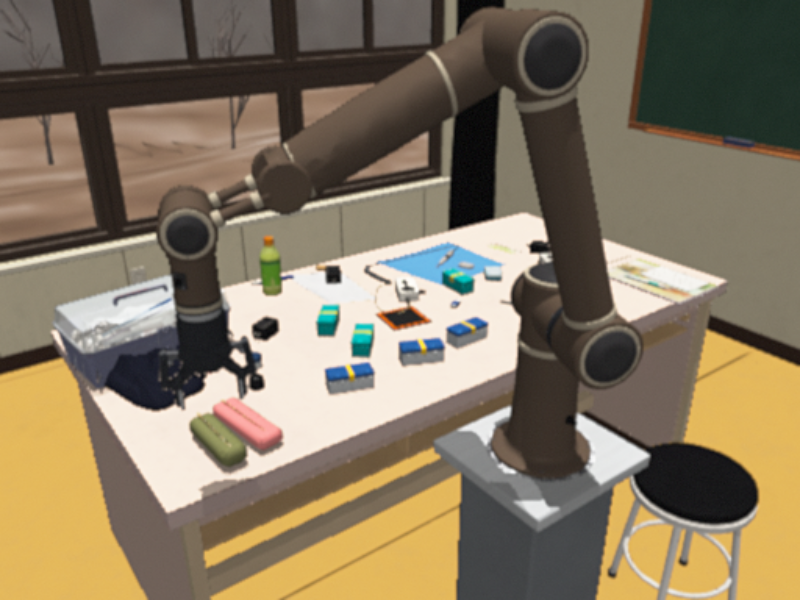

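View pics/side0.png

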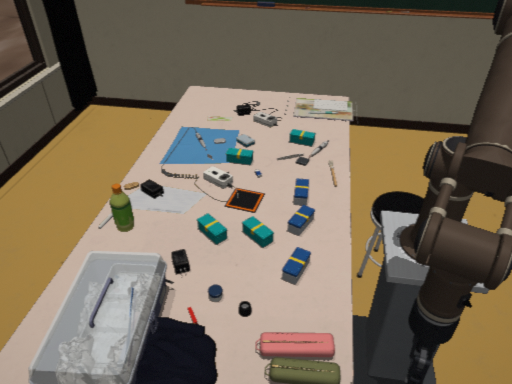

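The side view shows the three blue tins at about (302,190), (301,219) and (296,264), and the mat at (245,200). The pot is at (215,293) and the loupe at (245,309). The turquoise boxes are the look-alikes.

```bash
cat > h.py <<'E'
import cv2,numpy as np
from station import arm
def ray(d,px,z):
    K=d["intrinsics"];v=np.linalg.inv(K)@np.array([px[0],px[1],1.])
    w=np.array(d["orientation"])@np.array([v[0],-v[1],-v[2]]);o=np.array(d["xyz"])
    return o+w*(z-o[2])/w[2]
def tins(d,amin=60):
    h=cv2.cvtColor(np.ascontiguousarray(d["frame"]),cv2.COLOR_RGB2HSV)
    m=cv2.inRange(h,(106,110,40),(125,255,255))
    y=cv2.inRange(h,(22,110,100),(33,255,255))
    m=cv2.morphologyEx(m|y,cv2.MORPH_CLOSE,np.ones((3,3)))
    out=[]
    for c in cv2.findContours(m,0,2)[0]:
        if cv2.contourArea(c)<amin: continue
        P=np.array([ray(d,p[0],.046)[:2] for p in c],np.float32)
        out.append((cv2.minAreaRect(c)[0],cv2.minAreaRect(P),cv2.boxPoints(cv2.minAreaRect(P))))
    return out
E
python3 - <<'E'
from h import *
for n in("side","scene"):
    d=arm.get_image(n)
    for px,r,b in tins(d):
        e=b[1]-b[0];f=b[2]-b[1];l=e if np.hypot(*e)>np.hypot(*f) else f
        if max(r[1])<.2 : print(n,np.round(px),np.round(r[0],3),np.round(r[1],3),"longdir deg",round(np.degrees(np.arctan2(l[1],l[0]))%180,1))
    h=cv2.cvtColor(np.ascontiguousarray(d["frame"]),cv2.COLOR_RGB2HSV)
    m=cv2.inRange(h,(5,170,120),(16,255,255))
    for c in cv2.findContours(m,0,2)[0]:
        if cv2.contourArea(c)>30:
            P=np.array([ray(d,p[0],.003)[:2] for p in c],np.float32);print("mat?",np.round(cv2.minAreaRect(P)[0],3),np.round(cv2.minAreaRect(P)[1],3),cv2.boundingRect(c))
    if n=="side":
        for nm,p,z in(("pot",(215,293),.015),("loupe",(245,309),.015),("eraser?",(258,174),.006),("turq",(258,229),.046),("turq",(212,226),.046)): print(nm,np.round(ray(d,p,z),3))
E
```

```text
side [214. 291.] [0.648 0.338] [0.031 0.035] longdir deg 99.3
side [296. 262.] [0.431 0.188] [0.112 0.05 ] longdir deg 69.0
side [301. 216.] [ 0.433 -0.025] [0.115 0.05 ] longdir deg 65.5
side [118. 199.] [ 1.089 -0.012] [0.059 0.076] longdir deg 114.7
side [302. 188.] [ 0.445 -0.185] [0.049 0.113] longdir deg 95.3
mat? [ 0.652 -0.136] [0.111 0.113] (226, 189, 38, 23)
pot [0.653 0.321 0.015]
loupe [0.557 0.362 0.015]
eraser? [ 0.629 -0.303  0.006]
turq [0.569 0.065 0.046]
turq [0.722 0.075 0.046]
scene [223. 238.] [0.419 0.191] [0.103 0.067] longdir deg 69.8
scene [270. 222.] [ 0.422 -0.021] [0.104 0.074] longdir deg 53.8
scene [299. 209.] [ 0.435 -0.183] [0.058 0.108] longdir deg 92.1
mat? [ 0.654 -0.135] [0.109 0.107] (242, 197, 33, 13)
```

jog_arm --rows '[[[0, -3.0, -2.67, 0, 0, 0, 8.5], [0, -3.0, -2.67, 0, 0, 0, 8.5], [0, -3.0, -2.67, 0, 0, 0, 8.5], [0, -3.0, -2.67, 0, 0, 0, 8.5], [0, -3.0, -2.67, 0, 0, 0, 8.5], [0, -3.0, -2.67, 0, 0, 0, 8.5], [0, -3.0, -2.67, 0, 0, 0, 8.5], [0, -3.0, -2.67, 0, 0, 0, 8.5], [0, -3.0, -2.67, 0, 0, 0, 8.5], [0, -3.0, -2.67, 0, 0, 0, 8.5], [0, -3.0, -2.67, 0, 0, 0, 8.5], [0, -3.0, -2.67, 0, 0, 0, 8.5]]]' --grip_force 100

```text
time_s: 1.2
tool_pos: [0.4326, 0.1872, 0.2534]
orientation: [[0.0, -0.958, 0.286], [0.0, 0.286, 0.958], [-1.0, -0.0, 0.0]]
wrist_force: [0.7, 0.7, -0.1]
gripper_width: 0.085
```

jog_arm --rows '[[[0, 0, 0, 0.12, 0, 0, 8.5], [0, 0, 0, 0.12, 0, 0, 8.5], [0, 0, 0, 0.12, 0, 0, 8.5], [0, 0, 0, 0.12, 0, 0, 8.5], [0, 0, 0, 0.12, 0, 0, 8.5], [0, 0, 0, 0.12, 0, 0, 8.5], [0, 0, 0, 0.12, 0, 0, 8.5], [0, 0, 0, 0.12, 0, 0, 8.5], [0, 0, 0, 0.12, 0, 0, 8.5], [0, 0, 0, 0.12, 0, 0, 8.5], [0, 0, 0, 0.12, 0, 0, 8.5], [0, 0, 0, 0.12, 0, 0, 8.5]]]'

```text
time_s: 2.2
tool_pos: [0.4319, 0.1889, 0.2531]
orientation: [[-0.0, 0.164, 0.986], [-0.0, 0.986, -0.164], [-1.0, -0.0, -0.0]]
wrist_force: [-0.6, 0.2, 0.4]
gripper_width: 0.085
```

jog_arm --rows '[[[0, 0, 0, 0.1, 0, 0, 8.5], [0, 0, 0, 0.1, 0, 0, 8.5], [0, 0, 0, 0, 0, 0, 8.5]]]'

```text
time_s: 2.45
tool_pos: [0.4319, 0.189, 0.2531]
orientation: [[-0.0, 0.353, 0.936], [-0.0, 0.936, -0.353], [-1.0, -0.0, -0.0]]
wrist_force: [-1.4, -0.3, -0.6]
gripper_width: 0.0848
```

```bash
python3 - <<'E'
from h import *
d=arm.get_image("wrist"); cv2.imwrite("pics/w1.png",d["frame"][...,::-1])
print(d["xyz"])
for px,r,b in tins(d,800):
    e=b[1]-b[0];f=b[2]-b[1];l=e if np.hypot(*e)>np.hypot(*f) else f
    print(np.round(px),np.round(r[0],3),np.round(r[1],3),round(np.degrees(np.arctan2(l[1],l[0]))%180,1))
E
```

```text
[0.45492037 0.25038639 0.37363386]
[309. 295.] [ 0.442 -0.006] [0.07  0.049] 67.0
[254. 176.] [0.431 0.185] [0.108 0.047] 71.2
```

View pics/w1.png

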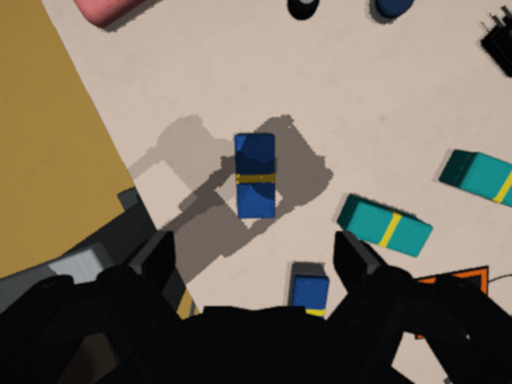

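The wrist view shows tin 1 at (254,176), lined up with the fingers, with no obstacles near it. I'll descend and grip.

jog_arm --rows '[[[3.5, -0.3, 0, 0, 0, 0, 8.5], [3.5, 0, 0, 0, 0, 0, 8.5], [3.5, 0, 0, 0, 0, 0, 8.5], [3.5, 0, 0, 0, 0, 0, 8.5], [3.0, 0, 0, 0, 0, 0, 8.5], [2.5, 0, 0, 0, 0, 0, 8.5], [1.5, 0, 0, 0, 0, 0, 8.5], [1.2, 0, 0, 0, 0, 0, 8.5], [0, 0, 0, 0, 0, 0, 6], [0, 0, 0, 0, 0, 0, 4], [0, 0, 0, 0, 0, 0, 4], [0, 0, 0, 0, 0, 0, 4]]]'

```text
time_s: 3.5
tool_pos: [0.4324, 0.1867, 0.0326]
orientation: [[0.003, 0.35, 0.937], [0.001, 0.937, -0.35], [-1.0, 0.002, 0.002]]
wrist_force: [-0.4, 0.4, -4.2]
gripper_width: 0.0484
```

jog_arm --rows '[[[0, 0, 0, 0, 0, 0, 4], [0, 0, 0, 0, 0, 0, 4], [0, 0, 0, 0, 0, 0, 4], [0, 0, 0, 0, 0, 0, 4]]]'

```text
time_s: 3.83
tool_pos: [0.4322, 0.1866, 0.0325]
orientation: [[0.002, 0.351, 0.936], [0.001, 0.936, -0.351], [-1.0, 0.002, 0.002]]
wrist_force: [0.2, -0.3, 5.8]
gripper_width: 0.0488
```

jog_arm --rows '[[[-1, 0, 0, 0, 0, 0, 4], [-3, 0, 0, 0, 0, 0, 4], [-4, 0, 0, 0, 0, 0, 4], [-4, 0, 0, 0, 0, 0, 4], [-3, 0, 0, 0, 0, 0, 4], [-1, 0, 0, 0, 0, 0, 4], [0, 0, 0, 0, 0, 0, 4], [0, 0, 0, 0, 0, 0, 4], [0, 0, 0, 0, 0, 0, 4]]]'

```text
time_s: 4.58
tool_pos: [0.4285, 0.1854, 0.1884]
orientation: [[-0.006, 0.351, 0.936], [-0.002, 0.936, -0.351], [-1.0, -0.004, -0.005]]
wrist_force: [0.5, 0.2, -5.5]
gripper_width: 0.0489
```

```bash
cat > m.py <<'E'
from h import *
import sys
s=arm.observe();R=np.array(s["orientation"]);print(s["time_s"],np.round(s["tool_pos"],3),"F",np.round(s["wrist_force"],2),"Mtool",np.round(R.T@s["torque"],3),"w",round(s["gripper_width"],4),"tilt",round(np.degrees(np.arccos(-R[2,0])),1),"j",np.round(s["joints"],2))
E
python3 m.py
```

```text
4.5833 [0.429 0.185 0.188] F [ 0.5   0.16 -5.51] Mtool [-0.064  0.003 -0.   ] w 0.0489 tilt 0.3 j [0.32 0.08 2.05 0.   1.02 0.67]
```

jog_arm --rows '[[[0, 0, 0, 0, 0, 0.12, 4], [0, 0, 0, 0, 0, 0.12, 4], [0, 0, 0, 0, 0, 0.12, 4], [0, 0, 0, 0, 0, 0.12, 4], [0, 0, 0, 0, 0, 0, 4], [0, 0, 0, 0, 0, 0, 4], [0, 0, 0, 0, 0, 0, 4], [0, 0, 0, 0, 0, 0, 4], [0, 0, 0, 0, 0, 0, 4], [0, 0, 0, 0, 0, 0, 4], [0, 0, 0, 0, 0, 0, 4], [0, 0, 0, 0, 0, 0, 4]]]'

```text
time_s: 5.58
tool_pos: [0.4308, 0.1868, 0.1913]
orientation: [[0.157, 0.312, 0.937], [0.424, 0.836, -0.35], [-0.892, 0.452, -0.001]]
wrist_force: [0.4, -0.0, -3.3]
gripper_width: 0.0488
```

```bash
python3 m.py
```

```text
5.5833 [0.431 0.187 0.191] F [ 0.38 -0.   -3.33] Mtool [ 0.015  0.007 -0.521] w 0.0488 tilt 26.9 j [ 0.05 -0.03  2.24  0.6   0.84  0.02]
```

jog_arm --rows '[[[0, 0, 0, 0, 0, -0.12, 4], [0, 0, 0, 0, 0, -0.12, 4], [0, 0, 0, 0, 0, -0.12, 4], [0, 0, 0, 0, 0, -0.12, 4], [0, 0, 0, 0, 0, 0, 4], [0, 0, 0, 0, 0, 0, 4], [0, 0, 0, 0, 0, 0, 4], [0, 0, 0, 0, 0, 0, 4], [0, 0, 0, 0, 0, 0, 4]]]'

```text
time_s: 6.33
tool_pos: [0.4297, 0.1854, 0.1905]
orientation: [[-0.004, 0.352, 0.936], [0.001, 0.936, -0.352], [-1.0, -0.001, -0.004]]
wrist_force: [0.7, -0.1, -3.3]
gripper_width: 0.0487
```

```bash
python3 m.py
```

```text
6.3333 [0.43  0.185 0.19 ] F [ 0.7  -0.14 -3.26] Mtool [ 0.03   0.061 -0.029] w 0.0487 tilt 0.2 j [0.31 0.08 2.05 0.   1.02 0.67]
```

jog_arm --rows '[[[0, 0, 0, 0, 0, -0.12, 4], [0, 0, 0, 0, 0, -0.12, 4], [0, 0, 0, 0, 0, -0.12, 4], [0, 0, 0, 0, 0, -0.12, 4], [0, 0, 0, 0, 0, 0, 4], [0, 0, 0, 0, 0, 0, 4], [0, 0, 0, 0, 0, 0, 4], [0, 0, 0, 0, 0, 0, 4], [0, 0, 0, 0, 0, 0, 4], [0, 0, 0, 0, 0, 0, 4], [0, 0, 0, 0, 0, 0, 4], [0, 0, 0, 0, 0, 0, 4]]]'

```text
time_s: 7.33
tool_pos: [0.4305, 0.1862, 0.1914]
orientation: [[-0.164, 0.31, 0.936], [-0.432, 0.831, -0.351], [-0.887, -0.462, -0.002]]
wrist_force: [-0.1, 0.1, -4.1]
gripper_width: 0.0489
```

```bash
python3 m.py
```

```text
7.3333 [0.431 0.186 0.191] F [-0.14  0.14 -4.14] Mtool [-0.023  0.008  0.496] w 0.0489 tilt 27.5 j [ 0.5   0.32  1.83 -0.31  1.38  0.98]
```

jog_arm --rows '[[[0, 0, 0, 0, 0, 0.12, 4], [0, 0, 0, 0, 0, 0.12, 4], [0, 0, 0, 0, 0, 0.12, 4], [0, 0, 0, 0, 0, 0.12, 4], [0, 0, 0, 0, 0, 0, 4], [0, 0, 0, 0, 0, 0, 4], [0, 0, 0, 0, 0, 0, 4], [0, 0, 0, 0, 0, 0, 4], [0, 0, 0, 0, 0, 0, 4]]]'

```text
time_s: 8.08
tool_pos: [0.4309, 0.1873, 0.1909]
orientation: [[-0.003, 0.349, 0.937], [-0.001, 0.937, -0.349], [-1.0, -0.002, -0.003]]
wrist_force: [-0.8, 0.1, -4.4]
gripper_width: 0.0489
```

```bash
python3 m.py
```

```text
8.0833 [0.431 0.187 0.191] F [-0.83  0.06 -4.39] Mtool [-0.027  0.013  0.077] w 0.0489 tilt 0.2 j [0.32 0.08 2.04 0.   1.02 0.67]
```

```bash
cat > m.py <<'E'
from h import *
M=[]
for i in range(8):
    arm.get_image("wrist");s=arm.observe();R=np.array(s["orientation"]);M.append(R.T@s["torque"])
print(s["time_s"],np.round(s["tool_pos"],3),"F",np.round(s["wrist_force"],2),"Mz",np.round(np.mean(M,0)[2],3),"sd",np.round(np.std(M,0)[2],3),"w",round(s["gripper_width"],4),"tilt",round(np.degrees(np.arccos(-R[2,0])),1),"j",np.round(s["joints"],2))
E
python3 m.py
```

```text
8.4833 [0.43  0.187 0.191] F [ 0.65  0.44 -4.45] Mz 0.027 sd 0.036 w 0.0487 tilt 0.2 j [0.32 0.08 2.04 0.   1.02 0.67]
```

jog_arm --rows '[[[0, 0, 0, 0, 0, 0.12, 4], [0, 0, 0, 0, 0, 0.12, 4], [0, 0, 0, 0, 0, 0.12, 4], [0, 0, 0, 0, 0, 0.12, 4], [0, 0, 0, 0, 0, 0, 4], [0, 0, 0, 0, 0, 0, 4], [0, 0, 0, 0, 0, 0, 4], [0, 0, 0, 0, 0, 0, 4], [0, 0, 0, 0, 0, 0, 4], [0, 0, 0, 0, 0, 0, 4], [0, 0, 0, 0, 0, 0, 4], [0, 0, 0, 0, 0, 0, 4]]]'

```text
time_s: 9.48
tool_pos: [0.4302, 0.187, 0.1908]
orientation: [[0.154, 0.312, 0.937], [0.424, 0.836, -0.348], [-0.892, 0.451, -0.004]]
wrist_force: [-0.6, 0.1, -3.7]
gripper_width: 0.0484
```

jog_arm --rows '[[[0, 0, 0, 0, 0, -0.12, 4], [0, 0, 0, 0, 0, -0.12, 4], [0, 0, 0, 0, 0, -0.12, 4], [0, 0, 0, 0, 0, -0.12, 4], [0, 0, 0, 0, 0, 0, 4], [0, 0, 0, 0, 0, 0, 4], [0, 0, 0, 0, 0, 0, 4], [0, 0, 0, 0, 0, 0, 4], [0, 0, 0, 0, 0, 0, 4]]]'

```text
time_s: 10.23
tool_pos: [0.4292, 0.1856, 0.1901]
orientation: [[-0.006, 0.351, 0.936], [0.001, 0.937, -0.351], [-1.0, -0.002, -0.006]]
wrist_force: [-0.0, -0.1, -3.5]
gripper_width: 0.049
```

```bash
python3 m.py
```

```text
10.6333 [0.43  0.187 0.191] F [ 1.32  0.74 -4.84] Mz 0.004 sd 0.038 w 0.0485 tilt 0.3 j [0.32 0.08 2.04 0.   1.02 0.67]
```

T1 is silent: the moment is the same after both tips (0.027 and 0.004, noise about 0.013). I'll set it down and go on to T2.

jog_arm --rows '[[[2, 0, 0, 0, 0, 0, 4], [3.5, 0, 0, 0, 0, 0, 4], [3.5, 0, 0, 0, 0, 0, 4], [3, 0, 0, 0, 0, 0, 4], [2, 0, 0, 0, 0, 0, 4], [1, 0, 0, 0, 0, 0, 4], [0.5, 0, 0, 0, 0, 0, 4], [0.3, 0, 0, 0, 0, 0, 4], [0, 0, 0, 0, 0, 0, 4], [0, 0, 0, 0, 0, 0, 4]]]'

```text
time_s: 11.47
tool_pos: [0.4308, 0.1872, 0.0339]
orientation: [[-0.002, 0.349, 0.937], [0.001, 0.937, -0.349], [-1.0, 0.0, -0.002]]
wrist_force: [1.2, -0.2, -4.7]
gripper_width: 0.049
```

jog_arm --rows '[[[0.15, 0, 0, 0, 0, 0, 4], [0, 0, 0, 0, 0, 0, 4], [0, 0, 0, 0, 0, 0, 5.2], [0, 0, 0, 0, 0, 0, 6.5], [0, 0, 0, 0, 0, 0, 8], [0, 0, 0, 0, 0, 0, 8.5], [0, 0, 0, 0, 0, 0, 8.5]]]'

```text
time_s: 12.05
tool_pos: [0.4293, 0.1867, 0.0313]
orientation: [[-0.005, 0.349, 0.937], [0.0, 0.937, -0.349], [-1.0, -0.002, -0.005]]
wrist_force: [0.2, 0.6, 0.3]
gripper_width: 0.0849
```

jog_arm --rows '[[[-2, 0, 0, 0, 0, 0, 8.5], [-4, 0, 0, 0, 0, 0, 8.5], [-4, 0, 0, 0, 0, 0, 8.5], [-4, 0, 0, 0, 0, 0, 8.5], [-4, 0, 0, 0, 0, 0, 8.5], [-3, 0, 0, 0, 0, 0, 8.5], [0, -4, 0, 0, 0, 0, 8.5], [0, -4, 0, 0, 0, 0, 8.5], [0, -4, 0, 0, 0, 0, 8.5], [0, 0, 0, 0, 0, 0, 8.5]]]'

```text
time_s: 12.88
tool_pos: [0.3855, 0.0696, 0.2407]
orientation: [[-0.008, 0.353, 0.936], [-0.004, 0.936, -0.353], [-1.0, -0.006, -0.006]]
wrist_force: [0.3, 1.7, -1.0]
gripper_width: 0.0845
```

```bash
cat > t.py <<'E'
from h import *
import sys
d=arm.get_image("wrist"); cv2.imwrite(sys.argv[1],d["frame"][...,::-1])
s=arm.observe();R=np.array(s["orientation"]);p=np.array(s["tool_pos"]);print(np.round(p,3),"tool y deg",np.degrees(np.arctan2(R[1,1],R[0,1])))
for px,r,b in tins(d,800):
    e=b[1]-b[0];f=b[2]-b[1];l=e if np.hypot(*e)>np.hypot(*f) else f
    q=np.r_[r[0],p[2]]
    print(np.round(px),np.round(r[0],3),np.round(r[1],3),round(np.degrees(np.arctan2(l[1],l[0]))%180,1),"tool shift",np.round(R.T@(q-p)*100,1))
E
python3 t.py pics/w2.png
```

```text
[0.387 0.072 0.241] tool y deg 69.29159269411846
[317. 230.] [ 0.433 -0.026] [0.109 0.05 ] 67.2 tool shift [-0.  -7.5  7.8]
[256.  62.] [0.429 0.185] [0.107 0.049] 71.1 tool shift [-0.  12.  -0.1]
```

jog_arm --rows '[[[0, -2.5, 2.6, 0, 0, 0, 8.5], [0, -2.5, 2.6, 0, 0, 0, 8.5], [0, -2.5, 2.6, 0, 0, 0, 8.5], [2, 0, 0, 0.035, 0, 0, 8.5], [4, 0, 0, 0, 0, 0, 8.5], [4, 0, 0, 0, 0, 0, 8.5], [4, 0, 0, 0, 0, 0, 8.5], [3.5, 0, 0, 0, 0, 0, 8.5], [2, 0, 0, 0, 0, 0, 8.5], [1.3, 0, 0, 0, 0, 0, 8.5], [0, 0, 0, 0, 0, 0, 8.5], [0, 0, 0, 0, 0, 0, 6]]]'

```text
time_s: 13.93
tool_pos: [0.434, -0.0226, 0.0323]
orientation: [[-0.007, 0.381, 0.925], [0.001, 0.925, -0.381], [-1.0, -0.002, -0.007]]
wrist_force: [-0.1, -0.2, 0.0]
gripper_width: 0.0749
```

jog_arm --rows '[[[0, 0, 0, 0, 0, 0, 4], [0, 0, 0, 0, 0, 0, 4], [0, 0, 0, 0, 0, 0, 4], [0, 0, 0, 0, 0, 0, 4], [0, 0, 0, 0, 0, 0, 4], [0, 0, 0, 0, 0, 0, 4]]]'

```text
time_s: 14.43
tool_pos: [0.4364, -0.0234, 0.0349]
orientation: [[-0.001, 0.382, 0.924], [-0.0, 0.924, -0.382], [-1.0, -0.001, -0.001]]
wrist_force: [-0.2, 1.8, 7.9]
gripper_width: 0.0487
```

jog_arm --rows '[[[-1, 0, 0, 0, 0, 0, 4], [-3, 0, 0, 0, 0, 0, 4], [-4, 0, 0, 0, 0, 0, 4], [-4, 0, 0, 0, 0, 0, 4], [-3, 0, 0, 0, 0, 0, 4], [-1, 0, 0, 0, 0, 0, 4], [0, 0, 0, 0, 0, 0, 4]]]'

```text
time_s: 15.02
tool_pos: [0.4368, -0.0236, 0.196]
orientation: [[0.001, 0.381, 0.924], [-0.001, 0.924, -0.381], [-1.0, -0.0, 0.002]]
wrist_force: [0.0, -1.3, -4.1]
gripper_width: 0.0492
```

jog_arm --rows '[[[0, 0, 0, 0, 0, 0.12, 4], [0, 0, 0, 0, 0, 0.12, 4], [0, 0, 0, 0, 0, 0.12, 4], [0, 0, 0, 0, 0, 0.12, 4], [0, 0, 0, 0, 0, 0, 4], [0, 0, 0, 0, 0, 0, 4], [0, 0, 0, 0, 0, 0, 4], [0, 0, 0, 0, 0, 0, 4], [0, 0, 0, 0, 0, 0, 4], [0, 0, 0, 0, 0, 0, 4], [0, 0, 0, 0, 0, 0, 4], [0, 0, 0, 0, 0, 0, 4]]]'

```text
time_s: 16.02
tool_pos: [0.4352, -0.0228, 0.1933]
orientation: [[0.171, 0.34, 0.925], [0.427, 0.821, -0.38], [-0.888, 0.46, -0.004]]
wrist_force: [-0.4, 0.6, -4.1]
gripper_width: 0.0491
```

jog_arm --rows '[[[0, 0, 0, 0, 0, -0.12, 4], [0, 0, 0, 0, 0, -0.12, 4], [0, 0, 0, 0, 0, -0.12, 4], [0, 0, 0, 0, 0, -0.12, 4], [0, 0, 0, 0, 0, 0, 4], [0, 0, 0, 0, 0, 0, 4], [0, 0, 0, 0, 0, 0, 4], [0, 0, 0, 0, 0, 0, 4]]]'

```text
time_s: 16.68
tool_pos: [0.4343, -0.0237, 0.1926]
orientation: [[-0.006, 0.383, 0.924], [0.002, 0.924, -0.383], [-1.0, -0.001, -0.007]]
wrist_force: [0.7, 0.2, -3.9]
gripper_width: 0.0493
```

```bash
python3 m.py
```

```text
17.0833 [ 0.435 -0.024  0.193] F [ 0.39  0.06 -3.71] Mz 0.102 sd 0.022 w 0.0491 tilt 0.3 j [-0.15  0.01  2.11 -0.    1.02  0.24]
```

jog_arm --rows '[[[0, 0, 0, 0, 0, -0.12, 4], [0, 0, 0, 0, 0, -0.12, 4], [0, 0, 0, 0, 0, -0.12, 4], [0, 0, 0, 0, 0, -0.12, 4], [0, 0, 0, 0, 0, 0, 4], [0, 0, 0, 0, 0, 0, 4], [0, 0, 0, 0, 0, 0, 4], [0, 0, 0, 0, 0, 0, 4], [0, 0, 0, 0, 0, 0, 4], [0, 0, 0, 0, 0, 0, 4], [0, 0, 0, 0, 0, 0, 4], [0, 0, 0, 0, 0, 0, 4]]]'

```text
time_s: 18.08
tool_pos: [0.435, -0.0237, 0.1934]
orientation: [[-0.181, 0.337, 0.924], [-0.426, 0.82, -0.382], [-0.886, -0.463, -0.004]]
wrist_force: [-0.2, 0.7, -4.6]
gripper_width: 0.0485
```

jog_arm --rows '[[[0, 0, 0, 0, 0, 0.12, 4], [0, 0, 0, 0, 0, 0.12, 4], [0, 0, 0, 0, 0, 0.12, 4], [0, 0, 0, 0, 0, 0.12, 4], [0, 0, 0, 0, 0, 0, 4], [0, 0, 0, 0, 0, 0, 4], [0, 0, 0, 0, 0, 0, 4], [0, 0, 0, 0, 0, 0, 4]]]'

```text
time_s: 18.75
tool_pos: [0.435, -0.0227, 0.1929]
orientation: [[-0.007, 0.38, 0.925], [-0.001, 0.925, -0.38], [-1.0, -0.004, -0.006]]
wrist_force: [0.6, -0.1, -3.8]
gripper_width: 0.0485
```

```bash
python3 m.py
```

```text
19.15 [ 0.435 -0.023  0.193] F [-0.43 -0.17 -4.08] Mz -0.057 sd 0.037 w 0.0487 tilt 0.3 j [-0.15  0.01  2.11 -0.    1.02  0.24]
```

T2 rattles: the moment changed by 0.16 N m, with the expected sign. I'll rock it twice more in full and measure again.

jog_arm --rows '[[[0, 0, 0, 0, 0, 0.12, 4], [0, 0, 0, 0, 0, 0.12, 4], [0, 0, 0, 0, 0, 0.12, 4], [0, 0, 0, 0, 0, 0.12, 4], [0, 0, 0, 0, 0, 0, 4], [0, 0, 0, 0, 0, 0, 4], [0, 0, 0, 0, 0, 0, 4], [0, 0, 0, 0, 0, 0, 4], [0, 0, 0, 0, 0, 0, 4], [0, 0, 0, 0, 0, 0, 4], [0, 0, 0, 0, 0, 0, 4], [0, 0, 0, 0, 0, 0, 4]]]'

```text
time_s: 20.15
tool_pos: [0.4352, -0.0227, 0.1932]
orientation: [[0.171, 0.34, 0.925], [0.427, 0.821, -0.38], [-0.888, 0.46, -0.005]]
wrist_force: [0.0, -0.1, -3.4]
gripper_width: 0.0488
```

jog_arm --rows '[[[0, 0, 0, 0, 0, -0.12, 4], [0, 0, 0, 0, 0, -0.12, 4], [0, 0, 0, 0, 0, -0.12, 4], [0, 0, 0, 0, 0, -0.12, 4], [0, 0, 0, 0, 0, 0, 4], [0, 0, 0, 0, 0, 0, 4], [0, 0, 0, 0, 0, 0, 4], [0, 0, 0, 0, 0, 0, 4]]]'

```text
time_s: 20.82
tool_pos: [0.4342, -0.0237, 0.1925]
orientation: [[-0.007, 0.383, 0.924], [0.002, 0.924, -0.383], [-1.0, -0.001, -0.007]]
wrist_force: [-0.1, -0.5, -4.2]
gripper_width: 0.0486
```

```bash
python3 m.py
```

```text
21.2167 [ 0.435 -0.024  0.193] F [-0.52 -0.08 -4.26] Mz 0.076 sd 0.101 w 0.0486 tilt 0.3 j [-0.15  0.01  2.11 -0.    1.02  0.24]
```

jog_arm --rows '[[[0, 0, 0, 0, 0, -0.12, 4], [0, 0, 0, 0, 0, -0.12, 4], [0, 0, 0, 0, 0, -0.12, 4], [0, 0, 0, 0, 0, -0.12, 4], [0, 0, 0, 0, 0, 0, 4], [0, 0, 0, 0, 0, 0, 4], [0, 0, 0, 0, 0, 0, 4], [0, 0, 0, 0, 0, 0, 4], [0, 0, 0, 0, 0, 0, 4], [0, 0, 0, 0, 0, 0, 4], [0, 0, 0, 0, 0, 0, 4], [0, 0, 0, 0, 0, 0, 4]]]'

```text
time_s: 22.22
tool_pos: [0.435, -0.0237, 0.1934]
orientation: [[-0.181, 0.337, 0.924], [-0.426, 0.82, -0.382], [-0.886, -0.463, -0.004]]
wrist_force: [0.0, -0.3, -5.2]
gripper_width: 0.0487
```

jog_arm --rows '[[[0, 0, 0, 0, 0, 0.12, 4], [0, 0, 0, 0, 0, 0.12, 4], [0, 0, 0, 0, 0, 0.12, 4], [0, 0, 0, 0, 0, 0.12, 4], [0, 0, 0, 0, 0, 0, 4], [0, 0, 0, 0, 0, 0, 4], [0, 0, 0, 0, 0, 0, 4], [0, 0, 0, 0, 0, 0, 4]]]'

```text
time_s: 22.88
tool_pos: [0.435, -0.0227, 0.1928]
orientation: [[-0.007, 0.38, 0.925], [-0.001, 0.925, -0.38], [-1.0, -0.004, -0.006]]
wrist_force: [-0.2, 0.2, -4.3]
gripper_width: 0.0485
```

```bash
python3 m.py; python3 - <<'E'
from h import *
s=arm.observe();R=np.array(s["orientation"]);print(R.T@(np.array([.653,-.136,.2])-s["tool_pos"])*100)
E
```

```text
23.2833 [ 0.435 -0.023  0.193] F [ 0.16  1.05 -4.15] Mz -0.058 sd 0.017 w 0.0486 tilt 0.3 j [-0.15  0.01  2.11 -0.    1.02  0.24]
[-0.8314252  -2.16219694 24.45366513]
```

jog_arm --rows '[[[0, -0.1, 1.2, 0, 0, 0, 4], [0, -0.2, 2.5, 0, 0, 0, 4], [0, -0.3, 3, 0, 0, 0, 4], [0, -0.3, 3, 0, 0, 0, 4], [0, -0.3, 3, 0, 0, 0, 4], [0, -0.3, 3, 0, 0, 0, 4], [0, -0.2, 3, 0, 0, 0, 4], [0, -0.2, 2.6, 0, 0, 0, 4], [0, -0.2, 2, 0, 0, 0, 4], [0, -0.1, 1.2, 0, 0, 0, 4], [0, 0, 0, 0, 0, 0, 4], [0, 0, 0, 0, 0, 0, 4]]]'

```text
time_s: 24.28
tool_pos: [0.6535, -0.1378, 0.191]
orientation: [[-0.007, 0.382, 0.924], [0.0, 0.924, -0.382], [-1.0, -0.002, -0.006]]
wrist_force: [-0.2, -0.9, -4.1]
gripper_width: 0.0485
```

jog_arm --rows '[[[0, 0, 0, 0, 0, 0, 4], [0, 0, 0, 0, 0, 0, 4], [0, 0, 0, 0, 0, 0, 4], [0, 0, 0, 0, 0, 0, 4], [0, 0, 0, 0, 0, 0, 4], [0, 0, 0, 0, 0, 0, 4]]]'

```text
time_s: 24.78
tool_pos: [0.653, -0.1369, 0.1922]
orientation: [[-0.005, 0.381, 0.924], [-0.0, 0.924, -0.381], [-1.0, -0.002, -0.005]]
wrist_force: [0.2, -0.1, -3.8]
gripper_width: 0.0486
```

```bash
python3 m.py; python3 - <<'E'
from h import *
d=arm.get_image("side"); cv2.imwrite("pics/side9.png",d["frame"][...,::-1])
for px,r,b in tins(d): print(np.round(px),np.round(r[0],3),np.round(r[1],3))
E
```

```text
25.1833 [ 0.653 -0.137  0.192] F [-0.61  0.27 -3.97] Mz -0.041 sd 0.027 w 0.0485 tilt 0.3 j [-0.27  0.45  1.57 -0.    1.13  0.12]
[214. 291.] [0.648 0.338] [0.031 0.035]
[297. 262.] [0.428 0.189] [0.111 0.05 ]
[118. 198.] [ 1.089 -0.011] [0.059 0.077]
[302. 188.] [ 0.445 -0.185] [0.049 0.113]
[241. 156.] [ 0.707 -0.369] [0.115 0.06 ]
```

View pics/side9.png

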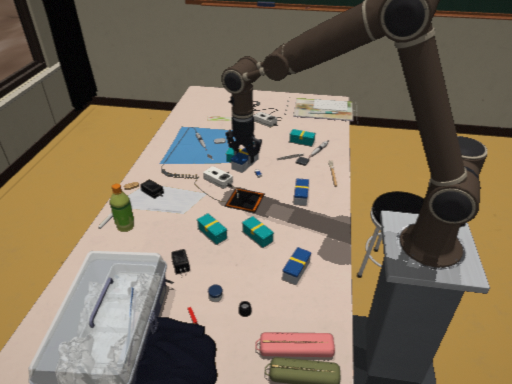

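The tin is held upright at (241,156), over the mat at (245,200). The silent tins stand at (297,262) and (302,188), and the pot and loupe haven't moved.

```bash
python3 -c "
from station import arm
print(arm.job_done())"
```

```text
the job is handed in; nothing more can be done
None
```

I found the rattling tin and handed in the job at about 25 s with it held still over the mat. I tried two of the three tins.

- **First tin (nearest the pot):** silent. Its level moment hardly changed between opposite tips (0.027 and 0.004 N m), so I stood it back upright within about 3 mm of where it was.
- **Second tin (the middle one):** it rattles. I rocked it back and forth twice in full, and its level moment changed each time: +0.102, −0.057, +0.076, −0.058 N m. That is a change of about 0.13 to 0.16 N m in the expected direction, slightly under the nominal 0.17. The third reading was noisy (sd 0.10), but it agrees in sign.
- **Third tin:** not touched.

**Last checks:** the tool is within about 1 mm of my measured mat centre, and the tin's centre is about 0.18 m above the bench. The tool is 0.3° from vertical, and the grip is closed on the tin at 48.5 mm. In the last side picture both other tins stand upright, and the pot and loupe are where they were. I didn't measure the eraser again, but the arm never came low near it. No check failed.

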